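# Hang the wax dipper in the notch of the wax pot's rim

## Task

Lift the wax dipper off its drip rack and hang it by its own hook over the rim of the wax pot, bowl inside and hook tip outside, with the hook fully home in the notch of the brass rim ring so that it cannot slide round, then let go. The ring may have been left turned, so feel along it for the notch; work gently, because the thin ring bends if the dipper is pressed hard against the pot. Leave the seal in its clip, the palette, the vial and the matrix handle where they are.

Things in the scene. Friction and masses are not known exactly. Their poses are not given: they have to be found in the camera images.
- pot: Electric wax pot, fixed: round cream shell 148 mm across, 82 mm tall; from it rises an open steel pan wall, radii 60 to 64 mm (4 mm thick), topped by a brass rim ring of the same radii (see point pot_rim). Origin: centre of the underside, on the axis; z up. The pan is empty down to 20 mm above the underside. A black dial sits low on the +x side of the shell, black lugs on its +-y sides.
- pot_rim (a point): Centre of the rim ring's mouth, 120 mm above the pot's underside, level with the ring's flat top; axes as the pot's. One notch in the ring, 13 mm wide along the rim, 8 mm deep, open above; floor: the pan wall's edge. The ring turns stiffly (holds 30 N), is left turned anew each time and bends if pressed over 20 N: notch within 0.55 rad either side of the pot's -x, place not measured.
- rack: Steel drip rack, fixed: tray 100 x 130 mm with an upright plate 4 mm thick, 100 mm wide (along y), top edge 105 mm above the shelf, at x = -15 mm in the rack's frame. Origin: centre of the tray's underside; z up. The dipper starts hung on the plate's top edge, bowl on the +x side, within 30 mm of the plate's middle.
- dipper_handle (a point): Centre of the wax dipper's wooden handle (the part to grip): 16 mm along the dipper's x, 14 mm along its y, 72 mm tall. Dipper axes: z up along the shank, x from the hook's tip towards shank and bowl, y along the edge it hangs on. It hangs leaning up to 0.1 rad about y. Mass about 0.1 kg.
- dipper_crown (a point): Middle of the underside of the bridge of the dipper's hook, the face that rests on a rim; axes as the handle's, whose centre is 6.5 mm in +x and 56 mm above. The hook is a strip 10 mm wide (along y), bridge 3 mm thick, throat 10 mm along x (5 mm either side of this point). The dipper reaches 80 mm below this point and 92 mm above.
- dipper_tip (a point): Free lower end of the dipper's hook, 6.5 mm in -x and 14 mm below the crown point. Belongs outside the rim.
- dipper_bowl (a point): Centre of the dipper's brass bowl, 28 mm across and 18 mm tall, 23 mm in +x and 71 mm below the crown point. Belongs inside the pan.
- dipper: The whole wax dipper: brass bowl, blued steel shank and hook, brown wooden handle. The shank (3 mm strip) runs straight down 62 mm behind the throat, so a leaning dipper catches on a rim; held plumb it clears a centred 4 mm wall by 3 mm each side. Origin and axes are those of the crown point.
- seal_clip: Bystander: brown wax seal, 60 mm across, held upright in a blued spring clip on a 60 x 60 mm wooden foot, 80 mm tall. Origin: centre of the underside.
- palette: Bystander: porcelain palette 85 x 66 x 12 mm. Origin: centre of the underside.
- vial: Bystander: amber glass vial with silver top, 26 mm across, 61 mm tall. Origin: centre of the underside.
- matrix: Bystander: ebony seal matrix handle standing upright, 32 mm across, 66 mm tall. Origin: centre of the underside.
Not all that is in view belongs to the job. Of the things like the dipper, leave any that is blue; of the rest the smaller one is meant. There is more than one size of the rack; the one meant has the size given above.

How it is judged:
By the outcome, as a careful person would: the job done as asked, in the order asked, and still so for the second after the job is handed in, with the robot touching nothing.
It also fails if it takes over 72 s, if anything falls off the work surface, if the arm or the gripper's body presses on something with over 40 N, if the wrist force passes 120 N, or if a joint passes its speed limit or range.

## Robot

A 7-joint arm with a two-finger parallel gripper is mounted at the origin on the work surface. World frame = base frame: x ahead of the robot, y to its left, z up, the work surface at z = 0. Lengths are in m, angles in rad, forces in N, time in s.
With the tool pointing down it reaches from about 0.4 to 0.85 m from the base axis. Payload 10.4 kg.
Tool frame: the origin (TCP) lies at the very end of the fingers, on their centre line; the grasp point (between the pads) lies 19 mm behind it; z points along the fingers, y is the line along which they close (so a half turn about z gives the same grasp; the last joint's range is limited). The gripper opens to 87 mm and grips with 3 to 60 N. Pads are 19 mm wide; open, the fingers measure 117 mm over their backs; the gripper's body (75 mm by 190 mm) begins 51 mm behind the grasp point.
Start: joints at [-1.252, 0.332, -0.065, 1.46, 0.022, 1.35, -0.088], TCP at [0.209, 0.589, 0.183] pointing down, gripper open.
Joint ranges: [-2.6, 2.6], [-0.5, 2.12], [-1.47, 1.34], [0.16, 2.42], [-1.27, 4.41], [0.06, 2.06], [-2.6, 2.6]. Speed limits (rad/s): [2.22, 2.22, 2.79, 2.79, 3.14, 3.14, 3.14].

## Interface

Orientations are given as [roll, pitch, yaw] about the fixed x, y, z axes, in that order (R = Rz(yaw) Ry(pitch) Rx(roll)).
In Python, from workcell import bot, optics gives the robot as it stands. The module is installed in compiled form; this text tells all that it offers.
- The arm moves only by the tool drive_tool, never from a script. Its argument "steps" is text: rows parted by semicolons, each of 6 numbers parted by spaces: the shift along the tool's x, y, z scaled (see below), then the turn, a rotation vector about the tool's x, y, z scaled (see below). A call has 1 to 12 rows; each row is the pose to reach, as a shift and turn from the pose commanded when the call began, along the tool's axes at that moment, turning the shorter way round; what a row does not reach only later rows make up. The controller multiplies each number of a shift by 0.8 m and each number of a turn by pi rad. A row lasts 1/8 s, in which the tool goes at most 62.5 mm and 10.7 degrees, less where a joint would pass 70% of its speed; a pose out of reach is approached as far as the arm can. A call with a number of a shift or a turn outside -1 to 1 is refused whole. A call with a gripper value outside its range is refused whole. "hand" is the opening, from -1 (shut) to 1 (fully open), set as the call begins (left out, the last holds). The fingers move at their own pace and stop on an object; "squeeze" is the grip in N (left out, the last holds). Time passes only in rows, so rows that repeat a pose let the fingers close. It gives the time, the measured TCP pose, the force, the opening and the grip force at its end, in the units of the state.
- bot.sense(): the state, without advancing time (a new reading comes with each control period).
- optics.read_camera(name): name is "scene" or "top" or "wrist"; returns the picture (480x640x3 uint8, red, green, blue); there is no depth.
- optics.camera_params(name): a dict with "fx", "fy", "cx", "cy" (pixels), "view" (4x4, takes a point from world to camera coordinates). Camera axes: x right, y down, z forward; pixel columns grow to the right and rows downward; lengths in m; the calibration is good to about 2 mm. A picture is of the moment at which its call begins: read the wrist's pose just before it. camera_params takes no time and is no camera call; for the wrist camera it gives the pose at the moment of the call.
- bot.finish_job(): hands the job in; it is judged then, once.
The state is a dict: "time": time; "joints": joint angles; "joint_vel": joint speeds; "joint_efforts": joint torques, N m; "tcp_pos": TCP position; "orientation": TCP orientation; "wrist_force": force on the tool from outside, world axes, zero at the start; "wrist_torque": the same for the moment, N m; "gripper_width": opening from 0.0 (shut) to 1.0 (fully open); "grip_force": force on a finger pad.
Only numpy, scipy, OpenCV 4.12 (cv2) and the standard library are available. Lean on these libraries where they do the work, as an engineer would, in place of code of your own. Each camera call takes 0.05 s, during which the arm holds its last target. There are 200 camera calls.

## Working session

There is one attempt and no reset: what is moved stays moved. The work goes in short steps, Python scripts to look and compute and a tool call to move; the robot and the scene stay as the last step left them, time stands still between calls to the robot, and variables do not carry over. Pictures are saved under pics/ and viewed, at most 10 in all, crops included, and the job is handed in when it is done.

Besides the shell and the picture viewer there is one more tool, called after "Request:" as name(argument=value, ...), one argument or row to a line, values as JSON. drive_tool: Moves the arm, as the interface text tells. Its arguments: {"type":"object","properties":{"steps":{"type":"string"},"hand":{"type":"number"},"squeeze":{"type":"number"}},"required":["steps"]}

```bash
mkdir -p pics; cat > h.py <<'E'
import numpy as np, cv2
from workcell import bot, optics
from scipy.spatial.transform import Rotation as R
np.set_printoptions(precision=4,suppress=True)
def snap(name,fn,crop=None,scale=1):
    im=optics.read_camera(name)[:,:,::-1]
    if crop: 
        a,b,c,d=crop; im=im[b:d,a:c]
    if scale!=1: im=cv2.resize(im,None,fx=scale,fy=scale,interpolation=cv2.INTER_CUBIC)
    cv2.imwrite('pics/'+fn,im)
def ray(name,u,v,P=None):
    p=P or optics.camera_params(name); V=np.array(p['view']); Rm=V[:3,:3]
    d=Rm.T@np.array([(u-p['cx'])/p['fx'],(v-p['cy'])/p['fy'],1]); return -Rm.T@V[:3,3],d
def atz(name,u,v,z,P=None):
    o,d=ray(name,u,v,P); return o+d*(z-o[2])/d[2]
def tri(obs):
    A=np.zeros((3,3));b=np.zeros(3)
    for n,u,v in obs:
        o,d=ray(n,u,v); d=d/np.linalg.norm(d); M=np.eye(3)-np.outer(d,d); A+=M;b+=M@o
    return np.linalg.solve(A,b)
def proj(name,p):
    q=optics.camera_params(name); c=np.array(q['view'])@np.r_[p,1]
    return q['fx']*c[0]/c[2]+q['cx'],q['fy']*c[1]/c[2]+q['cy']
def move(pos,rpy):
    s=bot.sense(); T=R.from_euler('xyz',s['orientation']); N=R.from_euler('xyz',rpy)
    print('shift',T.inv().apply(np.array(pos)-s['tcp_pos'])/.8,'turn',(T.inv()*N).as_rotvec()/np.pi)
E
python3 - <<'E'
from h import *
s=bot.sense(); print(s)
snap('scene','s1.png'); snap('top','t1.png')
for n in('scene','top'): p=optics.camera_params(n); print(n,p['fx'],np.array(p['view']))
E
```

```text
{'time': 0.0, 'joints': array([-1.2516,  0.3329, -0.0647,  1.4609,  0.0216,  1.3499, -0.0885]), 'joint_vel': array([ 0.0013, -0.0015, -0.0006, -0.0001,  0.0004,  0.0003, -0.0002]), 'joint_efforts': array([  0.0009, -62.3272,   0.0253, -38.9893,  -0.0612,   0.0397,
         0.0002]), 'tcp_pos': array([0.2093, 0.5884, 0.1825]), 'orientation': array([-3.1402,  0.0001,  2.7998]), 'wrist_force': array([-0.6118,  0.9466, -0.0776]), 'wrist_torque': array([ 0.0215,  0.0144, -0.0029]), 'grip_force': 0.0, 'gripper_width': 0.9999211383317189}
scene 527.4493210871067 [[-0.0621  0.998  -0.0099  0.1318]
 [ 0.5537  0.0262 -0.8323 -0.2082]
 [-0.8304 -0.0571 -0.5542  1.3752]
 [ 0.      0.      0.      1.    ]]
top 485.3699322247085 [[ 0.0214 -0.9998  0.006  -0.1053]
 [-0.9865 -0.0221 -0.1622  0.5942]
 [ 0.1623 -0.0024 -0.9867  0.8105]
 [ 0.      0.      0.      1.    ]]
```

View pics/s1.png

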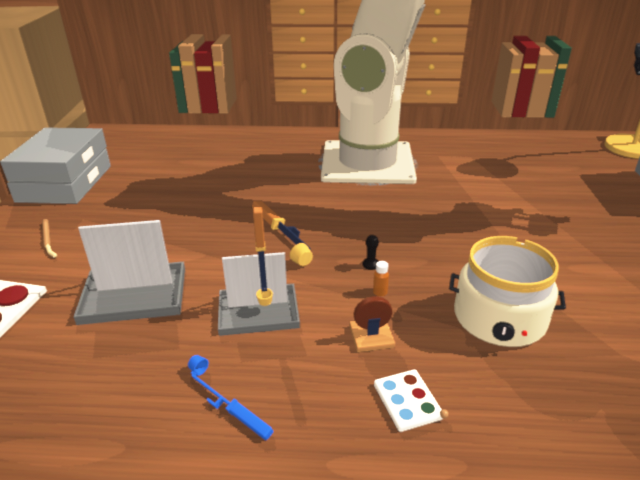

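View pics/t1.png

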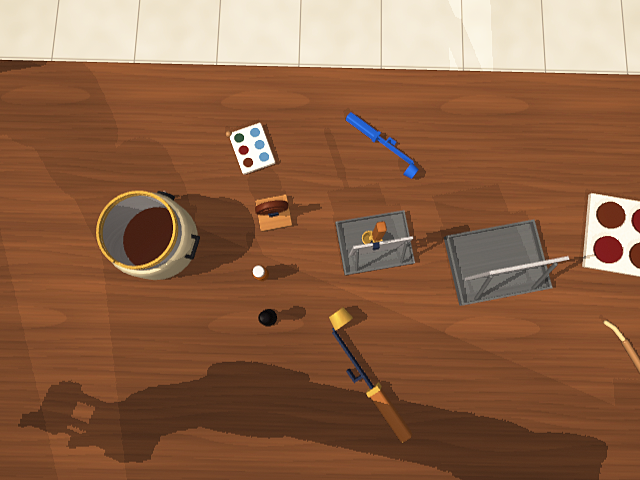

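The scene shows three dipper-like things. The small brown one hangs on the small rack at scene (262,255), top (378,235). A larger brown one lies at scene (290,240), top (365,375), and a blue one lies at scene (230,400). I choose the hung one on the small rack at (258,300); the large rack is at (130,280). The pot is at scene (508,285), top (145,232). Next is one close crop of the dipper and pot.

```bash
python3 - <<'E'
import cv2,numpy as np
s=cv2.imread('pics/s1.png');t=cv2.imread('pics/t1.png')
r=lambda i,a,b,c,d:cv2.resize(i[b:d,a:c],(400,300),interpolation=cv2.INTER_CUBIC)
cv2.imwrite('pics/c1.png',np.vstack([np.hstack([r(s,200,200,320,335+0-45+0),r(s,440,225,580,330)]),np.hstack([r(t,325,195,425,270),r(t,80,180,220,285)])]))
E
```

```text
(no output)
```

View pics/c1.png

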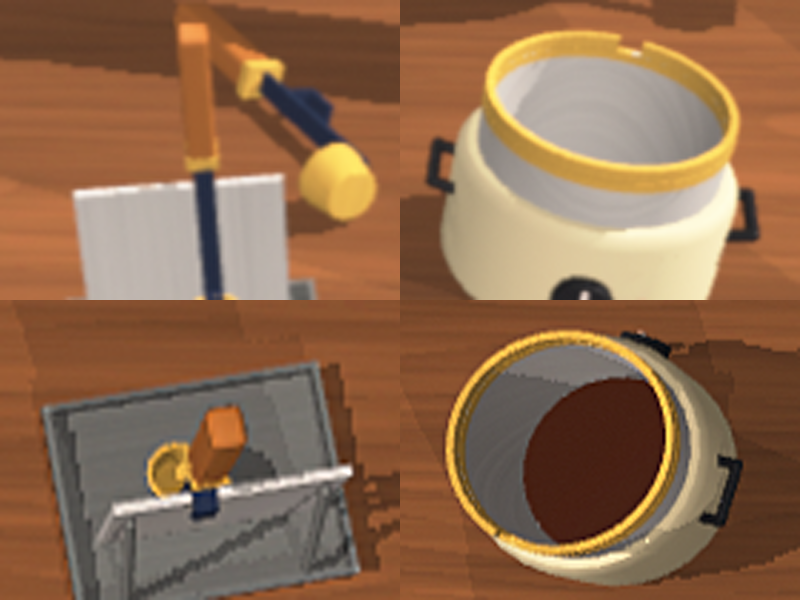

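```bash
python3 - <<'E'
from h import *
from scipy.optimize import least_squares
f=lambda x,y:(x/3.3333+200,y/3.3333+200)
g=lambda x,y:(x/4+325,(y-300)/4+195)
gp=lambda x,y:((x-400)/2.857+80,(y-300)/2.857+180)
fp=lambda x,y:((x-400)/2.857+440,y/2.857+225)
print('plateL',tri([('scene',*f(75,192)),('top',*g(115,510))]),atz('scene',*f(75,192),.105),atz('top',*g(115,510),.105))
print('plateR',tri([('scene',*f(283,178)),('top',*g(350,470))]),atz('scene',*f(283,178),.105),atz('top',*g(350,470),.105))
print('htop',tri([('scene',*f(194,27)),('top',*g(226,418))]))
print('hookbridge top',atz('top',*g(206,490),.106), 'ferrule',atz('scene',*f(202,165),.125))
for n,pts in(('top',[(447,430),(570,331),(490,355),(455,490),(500,537),(560,553)]),('scene',[(485,80),(738,120),(600,31),(540,40),(690,58)])):
    q=np.array([atz(n,*(gp if n=='top' else fp)(*p),.12)[:2] for p in pts])
    r=least_squares(lambda c:np.hypot(*(q-c).T)-.064,q.mean(0)); print(n,r.x,r.fun)
print('notch',atz('scene',*fp(632,50),.116))
for n in('scene','top'): print(n,ray(n,0,0)[0])
# dial direction
print('dial',proj('scene',(0.5,0.3,0.1)))
s=bot.sense(); print(optics.camera_params('wrist'))
E
```

```text
plateL [ 0.5824 -0.1967  0.1034] [ 0.588  -0.2455  0.105 ] [ 0.5712 -0.1488  0.105 ]
plateR [ 0.5851 -0.1928  0.1237] [ 0.5715 -0.1472  0.105 ] [ 0.5901 -0.2459  0.105 ]
htop [ 0.5922 -0.1813  0.2002]
hookbridge top [ 0.5802 -0.1862  0.106 ] ferrule [ 0.5913 -0.1823  0.125 ]
top [0.5919 0.2066] [ 0.     -0.0006  0.0009 -0.0002 -0.0009  0.0009]
scene [0.5906 0.2081] [ 0.002  -0.0011  0.0018 -0.0037  0.0014]
notch [0.5384 0.2327 0.116 ]
scene [ 1.2654 -0.0475  0.5902]
top [ 0.4569 -0.0902  0.8968]
dial (np.float64(554.1335344575717), np.float64(238.85511051697057))
{'fx': 375.8542728284674, 'fy': 375.8542728284674, 'cx': 325.1303440366458, 'cy': 243.08697132119096, 'view': array([[ 0.3355,  0.942 , -0.0009, -0.6246],
       [ 0.9016, -0.3208,  0.2902, -0.0351],
       [ 0.2732, -0.0982, -0.957 ,  0.3921],
       [ 0.    ,  0.    ,  0.    ,  1.    ]])}
```

The crop confirms the small brown dipper on the small rack, hook over the plate. The notch shows as a gap in the far rim at scene (521,242), about (0.538, 0.233) in the world. Now I work out the move above the dipper.

```bash
python3 - <<'E'
from h import *
move([.209,.588,.28],[np.pi,0,2.80]); move([.46,.2,.28],[np.pi,0,2.2]);move([.588,-.184,.28],[np.pi,0,1.753])
E
```

```text
shift [ 0.0002 -0.0009 -0.1218] turn [-0.0004  0.     -0.0001]
shift [-0.4579 -0.3527 -0.1214] turn [-0.0004  0.0001  0.1909]
shift [-0.7696 -0.7513 -0.1209] turn [-0.0003  0.0002  0.3332]
```

Request:
drive_tool(
  steps="0 0 -0.122 0 0 0;0 0 -0.122 0 0 0;-0.458 -0.353 -0.121 0 0 0.191;-0.458 -0.353 -0.121 0 0 0.191;-0.458 -0.353 -0.121 0 0 0.191;-0.458 -0.353 -0.121 0 0 0.191;-0.458 -0.353 -0.121 0 0 0.191;-0.458 -0.353 -0.121 0 0 0.191;-0.77 -0.751 -0.121 0 0 0.333;-0.77 -0.751 -0.121 0 0 0.333;-0.77 -0.751 -0.121 0 0 0.333;-0.77 -0.751 -0.121 0 0 0.333",
  hand=1,
)

```text
time: 1.6
tcp_pos: [0.5025, 0.0383, 0.28]
orientation: [3.141, -0.0, 1.753]
wrist_force: [1.5, -0.6, 1.2]
gripper_width: 1.003
grip_force: 0.0
```

```bash
python3 - <<'E'
from h import *
s=bot.sense(); print(s['time'],s['tcp_pos'],s['orientation'],s['joints']); move([.588,-.184,.28],[np.pi,0,1.753])
E
```

```text
1.6 [0.5025 0.0383 0.28  ] [ 3.1415 -0.0004  1.7527] [-0.6665  0.0075  0.5085  1.6371 -0.0041  1.4979  0.0242]
shift [-0.2927  0.0548 -0.0001] turn [ 0.     -0.0001 -0.0001]
```

Request:
drive_tool(
  steps="-0.293 0.055 0 0 0 0;-0.293 0.055 0 0 0 0;-0.293 0.055 0 0 0 0;-0.293 0.055 0 0 0 0;-0.293 0.055 0 0 0 0;-0.293 0.055 0 0 0 0",
)

```text
time: 2.35
tcp_pos: [0.5881, -0.1817, 0.2796]
orientation: [-3.141, -0.001, 1.754]
wrist_force: [-0.2, 0.3, 0.4]
gripper_width: 0.997
grip_force: 0.0
```

```bash
python3 - <<'E'
from h import *
s=bot.sense(); print(s['time'],s['tcp_pos'],s['orientation'])
P=optics.camera_params('wrist'); import pickle; pickle.dump(P,open('P1.pkl','wb'))
snap('wrist','w1.png')
for p in [(.588,-.184,.197),(.585,-.185,.161),(.571,-.148,.105),(.589,-.2458,.105),(.578,-.186,.105)]: print(p,proj('wrist',p))
E
```

```text
2.35 [ 0.5881 -0.1817  0.2796] [-3.1407 -0.0006  1.7537]
(0.588, -0.184, 0.197) (np.float64(324.1565987380763), np.float64(239.05839530429904))
(0.585, -0.185, 0.161) (np.float64(320.6930692783952), np.float64(228.16536913186135))
(0.571, -0.148, 0.105) (np.float64(314.14065074489815), np.float64(176.133262992619))
(0.589, -0.2458, 0.105) (np.float64(314.7524456291562), np.float64(269.77599695348863))
(0.578, -0.186, 0.105) (np.float64(314.39509789611185), np.float64(214.1781685748903))
```

View pics/w1.png

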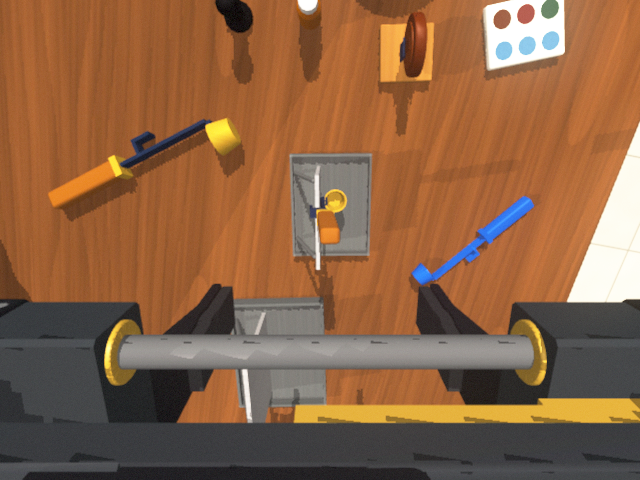

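The wrist view shows the handle top at about (329,234), the plate edge from (318,168) to (318,268), and the hook at (316,211).

```bash
python3 - <<'E'
from h import *
import pickle; P=pickle.load(open('P1.pkl','rb'))
im=cv2.imread('pics/w1.png'); h=cv2.cvtColor(im,cv2.COLOR_BGR2HSV)[200:250,310:345]
m=(h[...,0]>5)&(h[...,0]<16)&(h[...,1]>200)&(h[...,2]>120)
for r in m[2::3].astype(int): print(''.join('.#'[i] for i in r))
for u,v,z in[(330,234,.197),(328,213,.13),(318,168,.105),(318,268,.105),(316,211,.108)]: print(u,v,atz('wrist',u,v,z,P))
E
```

```text
...................................
...................................
...................................
.............#.#...#...............
........#..#######.###.............
...........#.....#.....#...........
...........#.###..###...#..........
.........#.#..#.###...#............
.........###...###..#.##.#.........
..........####..##.##..###.#.......
..........#######.###..#..#.#......
..........###.###############......
..........###################......
...........##################......
...................................
...................................
330 234 [ 0.5916 -0.1798  0.197 ]
328 213 [ 0.5901 -0.1777  0.13  ]
318 168 [ 0.5732 -0.1402  0.105 ]
318 268 [ 0.5917 -0.2439  0.105 ]
316 211 [ 0.5787 -0.1826  0.108 ]
```

Request:
drive_tool(
  steps="0 0 0.08 0 0 0;0 0 0.13 0 0 0;0 0 0.167 0 0 0;0 0 0.167 0 0 0;0 0 0.167 0 0 0",
)

```text
time: 3.02
tcp_pos: [0.589, -0.1816, 0.1482]
orientation: [3.14, 0.0, 1.755]
wrist_force: [0.4, -0.4, 0.1]
gripper_width: 0.994
grip_force: 0.0
```

Request:
drive_tool(
  steps="0 0 0 0 0 0;0 0 0 0 0 0;0 0 0 0 0 0;0 0 0 0 0 0;0 0 0 0 0 0;0 0 0 0 0 0;0 0 0 0 0 0;0 0 0 0 0 0",
  hand=-1,
  squeeze=20,
)

```text
time: 4.03
tcp_pos: [0.5882, -0.1822, 0.1465]
orientation: [3.142, -0.0, 1.754]
wrist_force: [0.4, -0.5, 0.3]
gripper_width: 0.18
grip_force: 20.0
```

Request:
drive_tool(
  steps="0 0 -0.01 0 0 0;0 0 -0.03 0 0 0;0 0 -0.06 0 0 0;0 0 -0.12 0 0 0;0 0 -0.18 0 0 0;0 0 -0.18 0 0 0;0 0 -0.18 0 0 0",
)

```text
time: 4.9
tcp_pos: [0.5881, -0.1821, 0.2906]
orientation: [3.141, -0.0, 1.754]
wrist_force: [0.3, 0.4, -0.3]
gripper_width: 0.183
grip_force: 20.0
```

```bash
python3 - <<'E'
from h import *
s=bot.sense(); print(s['time'],s['tcp_pos'],s['orientation'],s['wrist_force'],s['wrist_torque'],s['grip_force'])
a=np.array(s['tcp_pos']); 
P=np.array([.5915,.207]); n=np.array([.5384,.2327]); d=P-n; d/=np.linalg.norm(d); yaw=np.arctan2(d[1],d[0]); print(yaw)
c=P-d*.062; h=c+d*.0065; print('crown',c,'tcp',h)
move([*h,.29],[np.pi,0,yaw+np.pi/2])
snap('scene','s2.png',(150,80,350,230),4)
print(proj('scene',a),proj('scene',a+[0,0,-.0415]))
E
```

```text
4.9 [ 0.5881 -0.1821  0.2906] [ 3.1414 -0.0002  1.7537] [ 0.2534  0.396  -0.2553] [-0.1117  0.1322  0.033 ] 19.96760219335556
-0.45075977065601924
crown [0.5357 0.234 ] tcp [0.5415 0.2312]
shift [0.5186 0.0367 0.0009] turn [ 0.0001 -0.0001  0.2017]
(np.float64(252.8625862037025), np.float64(150.2889035314676)) (np.float64(255.08677225180483), np.float64(177.09137098040173))
```

View pics/s2.png

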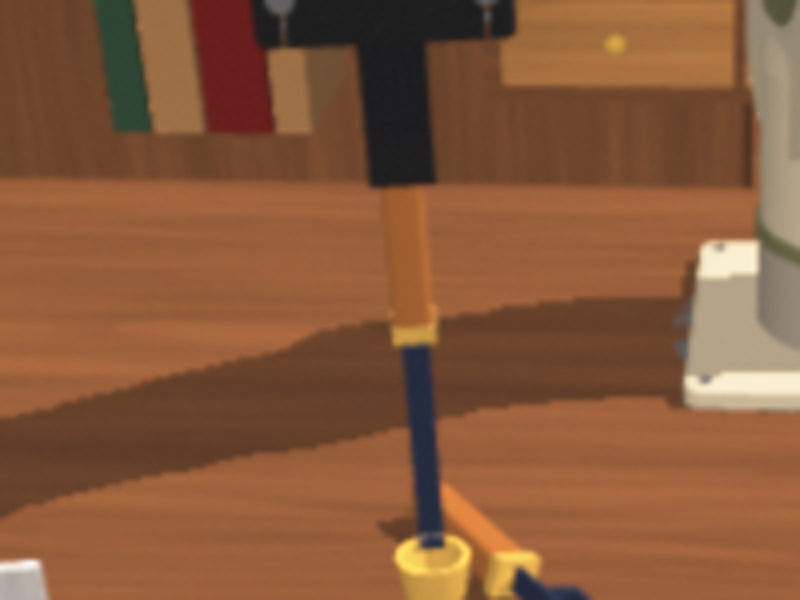

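```bash
python3 - <<'E'
from h import *
import pickle; P=pickle.load(open('P1.pkl','rb'))
t=np.array([.5881,-.1817,.2796]); d=np.array([.983,.181,0])
def pj(p):
    c=P['view']@np.r_[p,1]; return P['fx']*c[0]/c[2]+P['cx'],P['fy']*c[1]/c[2]+P['cy']
for z in(0,.019,.037,.07): print(z,pj(t+d*.0435+[0,0,z]),pj(t-d*.0435+[0,0,z]))
print('cam',-P['view'][:3,:3].T@P['view'][:3,3])
from h import bot; a=bot.sense()['tcp_pos']
for z in(0,.037,.05):print(proj('scene',a+d*.02+[0,0,z]))
E
```

```text
0 (np.float64(400.61736694650455), np.float64(274.16763215313017)) (np.float64(249.84872311078254), np.float64(274.0904653008515))
0.019 (np.float64(407.52145177668297), np.float64(287.4101501366155)) (np.float64(242.94416613599287), np.float64(287.3251341460308))
0.037 (np.float64(415.3396196561016), np.float64(302.4059433934655)) (np.float64(235.1255461860173), np.float64(302.311880760196))
0.07 (np.float64(434.3455180787712), np.float64(338.8605869624961)) (np.float64(216.11891456654536), np.float64(338.74383088595795))
cam [ 0.5736 -0.1032  0.4819]
(np.float64(253.3405675815728), np.float64(156.61775184163946))
(np.float64(251.20313420956478), np.float64(130.87736771593785))
(np.float64(250.4220937033154), np.float64(121.47156217744573))
```

Request:
drive_tool(
  steps="0.1 0.008 0.001 0 0 0.04;0.2 0.015 0.001 0 0 0.08;0.25 0.018 0.001 0 0 0.1;0.3 0.02 0.001 0 0 0.12;0.35 0.025 0.001 0 0 0.14;0.4 0.028 0.001 0 0 0.16;0.45 0.032 0.001 0 0 0.18;0.49 0.035 0.001 0 0 0.202;0.519 0.037 0.001 0 0 0.202;0.519 0.037 0.001 0 0 0.202;0.519 0.037 0.001 0 0 0.202;0.519 0.037 0.001 0 0 0.202",
)

```text
time: 6.45
tcp_pos: [0.5422, 0.23, 0.2899]
orientation: [3.141, -0.0, 1.117]
wrist_force: [-0.5, -0.1, -0.8]
gripper_width: 0.18
grip_force: 20.0
```

```bash
python3 - <<'E'
from h import *
s=bot.sense(); a=np.array(s['tcp_pos']); print(s['time'],a,s['orientation'],s['wrist_force'],s['gripper_width'])
P=optics.camera_params('wrist'); import pickle; pickle.dump((P,a,s['orientation']),open('P2.pkl','wb'))
im=[optics.read_camera(n)[:,:,::-1] for n in('wrist','scene')]
cv2.imwrite('pics/w2.png',im[0]); cv2.imwrite('pics/s3f.png',im[1])
yw=s['orientation'][2]-np.pi/2; d=np.array([np.cos(yw),np.sin(yw),0]); c=a-d*.0065-[0,0,.0415]
cr=im[0][150:350,200:440]; cr2=im[1][110:310,420:600]
for n in('wrist','scene'):
    print(n,[np.round(proj(n,q),1) for q in (c,c-d*.0065-[0,0,.014],c+d*.023-[0,0,.062],c+d*.0065+[0,0,.092],c+d*.0065+[0,0,.02])])
cv2.imwrite('pics/c2.png',np.hstack([cv2.resize(cr,None,fx=1.8,fy=3,interpolation=2)*1,cv2.resize(cr2,(360,600),interpolation=2)]))
E
```

```text
6.45 [0.5422 0.23   0.2899] [ 3.1413 -0.0001  1.1174] [-0.5426 -0.1416 -0.8327] 0.17962430227774262
wrist [array([316.3, 252.2]), array([307.7, 246.1]), array([345.3, 229.2]), array([326.3, 316.3]), array([325.9, 262.1])]
scene [array([539.3, 167.1]), array([538., 174.]), array([527.2, 210.4]), array([553.4, 107.7]), array([541.5, 156.2])]
```

View pics/c2.png

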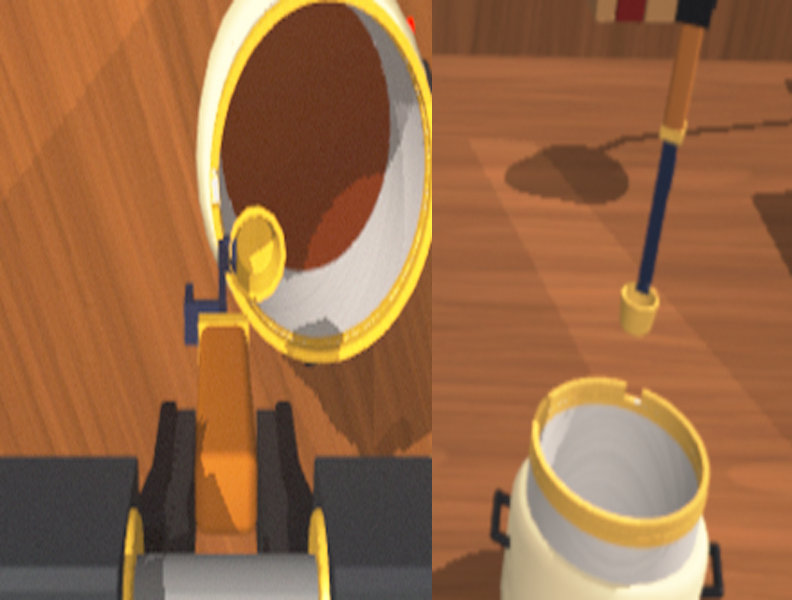

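The wrist crop shows the dipper plumb, with its bridge at full-image pixel (314,252) and bowl at (343,231). The notch is the white gap at (319.5,212.5). The scene crop shows the notch at (521,241).

```bash
python3 - <<'E'
from h import *
import pickle; P,a,o=pickle.load(open('P2.pkl','rb'))
im=cv2.imread('pics/w2.png')
cv2.imwrite('pics/c3.png',np.hstack([cv2.resize(im[190:240,300:350],(400,400),interpolation=2),cv2.resize(cv2.imread('pics/s3f.png')[225:265,500:540],(400,400),interpolation=2)]))
for u,v in[(319.5,206.7),(319.5,212.5),(320,219)]: print(atz('wrist',u,v,.116,P))
pts=[(200+x/1.8,150+y/3) for x,y in[(223,70),(272,2),(216,150),(218,220),(260,320),(318,362),(380,330)]]
from scipy.optimize import least_squares
q=np.array([atz('wrist',*p,.12,P)[:2] for p in pts]);r=least_squares(lambda c:np.hypot(*(q-c).T)-.064,q.mean(0));print(r.x,r.fun)
E
```

```text
[0.5391 0.2367 0.116 ]
[0.5365 0.2314 0.116 ]
[0.5339 0.225  0.116 ]
[0.5948 0.2086] [ 0.0036  0.0007 -0.0016 -0.0012 -0.001   0.003   0.0004]
```

View pics/c3.png

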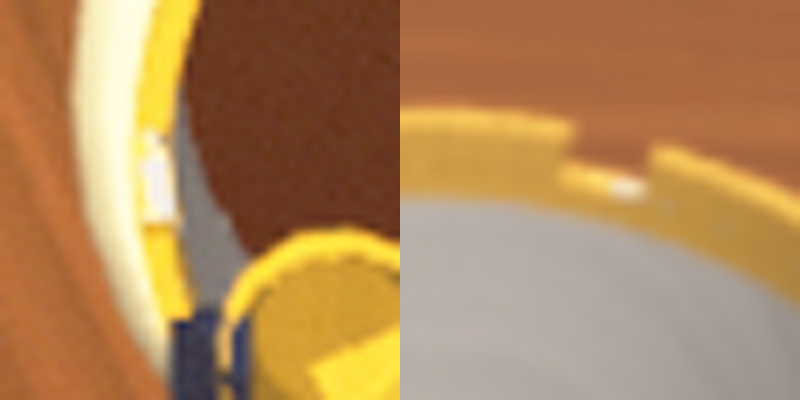

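The close crop gives the notch floor centre at wrist pixel (319.8,212.3). Its upper corners in the scene view are at (517.3,237.2) and (525,239.8).

```bash
python3 - <<'E'
from h import *
import pickle; P,a,o=pickle.load(open('P2.pkl','rb'))
w=atz('wrist',319.75,212.25,.112,P)
for v in(206.3,218.1):print('w edge',atz('wrist',319.7,v,.112,P))
e=[atz('scene',517.3,237.2,.12),atz('scene',525,239.8,.12)]; m=(e[0]+e[1])/2
print('wrist',w,'scene',e,m)
for C in([.5915,.207],[.593,.208]):
  for q in(w,m): r=q[:2]-C; print(C,np.hypot(*r),np.arctan2(r[1],-r[0]))
# crown seen in wrist at z=a-.0415+.003
print('crown seen',atz('wrist',313.9,251.7,a[2]-.0415+.003,P),'pred',a-np.r_[.0065*np.cos(o[2]-np.pi/2),.0065*np.sin(o[2]-np.pi/2),.0415])
print('tip top',atz('wrist',306,255,a[2]-.04,P))
E
```

```text
w edge [0.5391 0.2363 0.112 ]
w edge [0.5336 0.2252 0.112 ]
wrist [0.5364 0.2307 0.112 ] scene [array([0.529 , 0.2281, 0.12  ]), array([0.5362, 0.2384, 0.12  ])] [0.5326 0.2333 0.12  ]
[0.5915, 0.207] 0.06001036152089023 0.40646445140988025
[0.5915, 0.207] 0.0644539541600318 0.41962200078259637
[0.593, 0.208] 0.06101151137900551 0.3816867412310324
[0.593, 0.208] 0.0654341617555212 0.39632371440631803
crown seen [0.5357 0.2342 0.2514] pred [0.5364 0.2328 0.2484]
tip top [0.5296 0.234  0.2499]
```

```bash
python3 - <<'E'
from h import *
move([.5416,.2283,.29],[np.pi,0,np.pi/2-.4]); move([.5416,.2283,.18],[np.pi,0,np.pi/2-.4])
E
```

```text
shift [-0.0027  0.0006 -0.0001] turn [ 0.     -0.0001 -0.0169]
shift [-0.0028  0.0006  0.1374] turn [ 0.     -0.0001 -0.0169]
```

Request:
drive_tool(
  steps="-0.0027 0.0006 0 0 0 -0.017;-0.0027 0.0006 0 0 0 -0.017;-0.0027 0.0006 0.03 0 0 -0.017;-0.0027 0.0006 0.06 0 0 -0.017;-0.0028 0.0006 0.09 0 0 -0.017;-0.0028 0.0006 0.115 0 0 -0.017;-0.0028 0.0006 0.132 0 0 -0.017;-0.0028 0.0006 0.1374 0 0 -0.017;-0.0028 0.0006 0.1374 0 0 -0.017;-0.0028 0.0006 0.1374 0 0 -0.017",
)

```text
time: 7.8
tcp_pos: [0.5417, 0.2294, 0.1806]
orientation: [3.141, -0.001, 1.172]
wrist_force: [0.7, 0.1, -0.1]
gripper_width: 0.18
grip_force: 20.0
```

```bash
python3 - <<'E'
from h import *
import pickle
s=bot.sense(); a=np.array(s['tcp_pos']); o=s['orientation']; print(s['time'],a,o,s['wrist_force'])
P=optics.camera_params('wrist'); pickle.dump((P,a,o),open('P3.pkl','wb'))
w,sc,t=[optics.read_camera(n)[:,:,::-1] for n in('wrist','scene','top')]
cv2.imwrite('pics/w4f.png',w)
r=lambda i,a,b,c,d,z:cv2.resize(i[b:d,a:c],z,interpolation=2)
yw=o[2]-np.pi/2; d=np.array([np.cos(yw),np.sin(yw),0]); c=a-d*.0065-[0,0,.0415]
print([np.round(proj('scene',c),1),np.round(proj('top',c),1),np.round(proj('wrist',c),1)])
cv2.imwrite('pics/c4.png',np.hstack([r(w,270,180,370,330,(400,600)),np.vstack([r(sc,490,195,570,255,(400,300)),r(t,90,210,170,270,(400,300))])]))
E
```

```text
7.8 [0.5417 0.2294 0.1806] [ 3.1409 -0.0011  1.1722] [ 0.7072  0.0786 -0.0559]
[array([523.2, 229.5]), array([112. , 261.5]), array([316. , 251.7])]
```

View pics/c4.png

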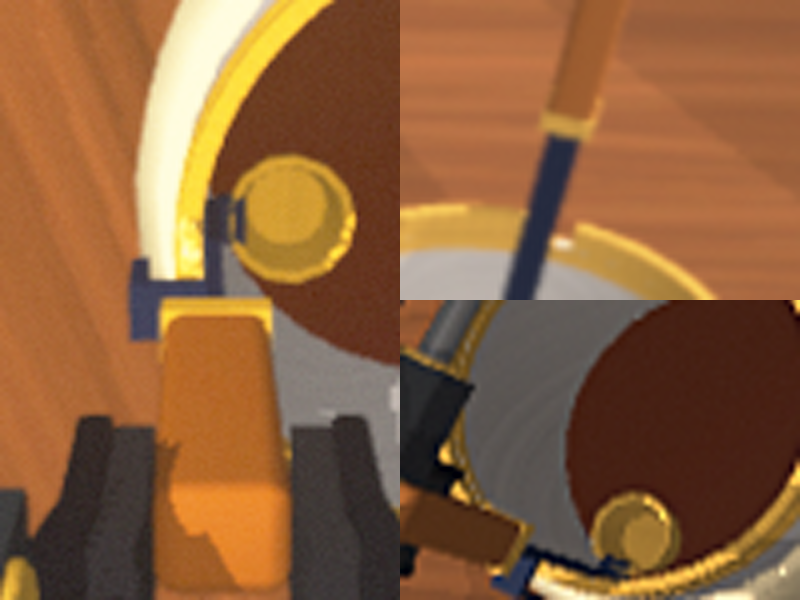

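```bash
python3 - <<'E'
from h import *
import pickle; P,a,o=pickle.load(open('P3.pkl','rb'))
print(bot.sense()['tcp_pos'])
yw=o[2]-np.pi/2; d=np.array([np.cos(yw),np.sin(yw),0]); yv=np.array([-d[1],d[0],0]); c=a-d*.0065-[0,0,.0415]
for z in(.13,.12,.105,.095):
    q=c+d*.0065; q[2]=z; u,v=proj('scene',q); uo=522.4-(v-223)*.26; du=np.array(proj('scene',q+yv*.001))[0]-u
    print(z,u,v,'obs',uo,'off mm along y',(uo-u)/du)
# direct in-image: notch mid in scene vs crown at drop
for lab,p in(('wrist',None),):
  for u,v in((270+170/4,180+292/4),(270+175/4,180+310/4)): print('bridge seen',atz('wrist',u,v,c[2]+.003,P),c)
C=np.array([.5922,.2075])
r=c[:2]-C; print('crown r,ang',np.hypot(*r),np.arctan2(r[1],-r[0]))
# notch corners in wrist: ring visible end
for u,v in((270+185/4,180+217/4),(270+200/4,180+217/4)): 
    q=atz('wrist',u,v,.12,P)[:2]-C; print('edge?',np.hypot(*q),np.arctan2(q[1],-q[0]))
E
```

```text
[0.5415 0.2294 0.1803]
0.13 521.435377673899 236.29581946543829 obs 518.943086938986 off mm along y -3.8115558199548008
0.12 520.1565021489164 241.52943396653694 obs 517.5823471687004 off mm along y -3.966196295930613
0.105 518.2693096638842 249.2524983016407 obs 515.5743504415734 off mm along y -4.1985764175510525
0.095 517.0314603655657 254.31821885950575 obs 514.2572630965285 off mm along y -4.353770618445549
bridge seen [0.5338 0.2328 0.1421] [0.5357 0.2319 0.1391]
bridge seen [0.5333 0.2296 0.1421] [0.5357 0.2319 0.1391]
crown r,ang 0.06153350017650779 0.4083420648747809
edge? 0.062062969084559626 0.5228720577551498
edge? 0.05936386426851393 0.5285286164250717
```

```bash
python3 - <<'E'
from h import *
import pickle; P,a,o=pickle.load(open('P3.pkl','rb'))
yw=o[2]-np.pi/2; d=np.array([np.cos(yw),np.sin(yw),0]); yv=np.array([-d[1],d[0],0]); c=a-d*.0065-[0,0,.0415]
q=atz('wrist',270+185/4,180+283/4,c[2]+.003,P); print('bridge +y edge offset along y from pred crown, mm',(q-c)@yv*1e3-5)
for x in(158,205): q=atz('wrist',270+x/4,180+285/4,c[2]+.003,P); print('x along d',(q-c)@d*1e3)
# handle sides in wrist near ferrule and top
for y,x0,x1,z in((310,160,272,c[2]+.02),(490,160,290,c[2]+.092)):
    print([ (atz('wrist',270+x/4,180+y/4,z,P)-c)@d*1e3 for x in(x0,x1)])
t=a-yv*.0005; C=np.array([.5922,.2075]); 
E
```

```text
bridge +y edge offset along y from pred crown, mm -3.338182682512519
x along d -4.165312794876382
x along d 3.750684273354915
[np.float64(-3.174485189194879), np.float64(14.4476154994807)]
[np.float64(-0.43115717139464155), np.float64(13.970648491465406)]
```

Request:
drive_tool(
  steps="0.0045 -0.0006 0 0 0 0;0.0045 -0.0006 0 0 0 0;0.0045 -0.0006 0.005 0 0 0;0.0045 -0.0006 0.01 0 0 0;0.0045 -0.0006 0.015 0 0 0;0.0045 -0.0006 0.018 0 0 0;0.0045 -0.0006 0.018 0 0 0;0.0045 -0.0006 0.018 0 0 0",
)

```text
time: 8.95
tcp_pos: [0.5423, 0.2328, 0.1655]
orientation: [3.142, -0.0, 1.172]
wrist_force: [0.1, -0.0, -1.1]
gripper_width: 0.185
grip_force: 20.0
```

Request:
drive_tool(
  steps="0 0 0.002 0 0 0;0 0 0.004 0 0 0;0 0 0.006 0 0 0;0 0 0.006 0 0 0",
)

```text
time: 9.45
tcp_pos: [0.5421, 0.2327, 0.1604]
orientation: [-3.141, 0.0, 1.173]
wrist_force: [0.4, 0.2, -1.4]
gripper_width: 0.182
grip_force: 20.0
```

Request:
drive_tool(
  steps="0 0 0.001 0 0 0;0 0 0.0025 0 0 0;0 0 0.0025 0 0 0",
)

```text
time: 9.82
tcp_pos: [0.5422, 0.2328, 0.1585]
orientation: [-3.141, -0.0, 1.172]
wrist_force: [-0.6, -0.8, -1.1]
gripper_width: 0.181
grip_force: 20.0
```

Request:
drive_tool(
  steps="0 0 0.001 0 0 0;0 0 0.0025 0 0 0;0 0 0.0025 0 0 0",
)

```text
time: 10.2
tcp_pos: [0.5422, 0.2327, 0.1565]
orientation: [-3.141, 0.0, 1.172]
wrist_force: [-0.0, 1.0, -1.9]
gripper_width: 0.176
grip_force: 20.0
```

Request:
drive_tool(
  steps="0 0 0.001 0 0 0;0 0 0.0025 0 0 0;0 0 0.0025 0 0 0",
)

```text
time: 10.58
tcp_pos: [0.5422, 0.2327, 0.1545]
orientation: [-3.142, 0.0, 1.172]
wrist_force: [0.6, 0.8, -1.7]
gripper_width: 0.179
grip_force: 20.0
```

Request:
drive_tool(
  steps="0 0 0.0012 0 0 0;0 0 0.0012 0 0 0;0 0 0.0012 0 0 0",
)

```text
time: 10.95
tcp_pos: [0.5422, 0.2328, 0.1536]
orientation: [-3.142, -0.0, 1.173]
wrist_force: [-1.1, -1.3, -0.6]
gripper_width: 0.185
grip_force: 20.0
```

Request:
drive_tool(
  steps="0 0 0.0012 0 0 0;0 0 0.0012 0 0 0;0 0 0.0012 0 0 0",
)

```text
time: 11.32
tcp_pos: [0.5426, 0.233, 0.1534]
orientation: [3.141, -0.001, 1.173]
wrist_force: [-0.4, 0.6, 5.1]
gripper_width: 0.18
grip_force: 20.0
```

Request:
drive_tool(
  steps="0 0 0.0012 0 0 0;0 0 0.0012 0 0 0;0 0 0.0012 0 0 0",
)

```text
time: 11.7
tcp_pos: [0.543, 0.2332, 0.1532]
orientation: [3.141, -0.002, 1.173]
wrist_force: [-2.0, -0.7, 10.4]
gripper_width: 0.179
grip_force: 20.1
```

Request:
drive_tool(
  steps="0 0 -0.002 0 0 0;0 0 -0.002 0 0 0",
)

```text
time: 11.95
tcp_pos: [0.5424, 0.2328, 0.1535]
orientation: [3.141, -0.0, 1.172]
wrist_force: [0.3, 0.0, 3.1]
gripper_width: 0.183
grip_force: 20.0
```

```bash
python3 - <<'E'
from h import *
s=bot.sense(); print(s['time'],s['tcp_pos'],s['wrist_force'])
w,sc,t=[optics.read_camera(n)[:,:,::-1] for n in('wrist','scene','top')]
r=lambda i,a,b,c,d,z:cv2.resize(i[b:d,a:c],z,interpolation=2)
cv2.imwrite('pics/c5.png',np.hstack([r(w,270,180,370,330,(400,600)),np.vstack([r(sc,490,195,570,255,(400,300)),r(t,90,210,170,270,(400,300))])]))
E
```

```text
11.95 [0.5424 0.2328 0.1535] [0.3028 0.0227 3.104 ]
```

View pics/c5.png

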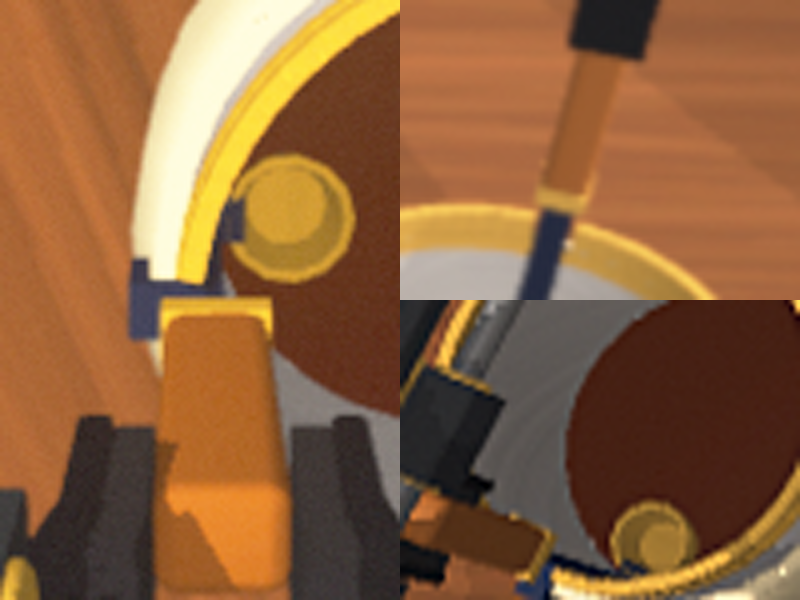

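The wrist view shows the brass ring end abutting the hook's bridge at about (200,280) in the crop. The scene view shows only a sliver of notch floor beside the shank at (570,243), so the hook is down in the notch. Releasing.

Request:
drive_tool(
  steps="0 0 0 0 0 0;0 0 0 0 0 0;0 0 0 0 0 0;0 0 0 0 0 0;0 0 0 0 0 0;0 0 0 0 0 0",
  hand=0,
)

```text
time: 12.85
tcp_pos: [0.5422, 0.2328, 0.1533]
orientation: [-3.142, -0.0, 1.172]
wrist_force: [-0.5, -0.7, -0.6]
gripper_width: 0.495
grip_force: 0.0
```

Request:
drive_tool(
  steps="0 0 -0.03 0 0 0;0 0 -0.08 0 0 0;0 0 -0.14 0 0 0;0 0 -0.2 0 0 0;-0.15 0 -0.2 0 0 0;-0.2 0 -0.2 0 0 0;-0.2 0 -0.2 0 0 0;-0.2 0 -0.2 0 0 0;-0.2 0 -0.2 0 0 0",
)

```text
time: 13.98
tcp_pos: [0.4802, 0.0861, 0.3134]
orientation: [-3.142, -0.001, 1.173]
wrist_force: [0.3, 1.0, -0.6]
gripper_width: 0.499
grip_force: 0.0
```

```bash
python3 - <<'E'
from h import *
s=bot.sense(); print(s['time'],s['tcp_pos'],s['wrist_force'])
w,sc,t=[optics.read_camera(n)[:,:,::-1] for n in('wrist','scene','top')]
r=lambda i,a,b,c,d,z:cv2.resize(i[b:d,a:c],z,interpolation=2)
cv2.imwrite('pics/c6.png',np.hstack([cv2.resize(w,(400,300)),np.vstack([r(sc,490,195,570,255,(400,300))])]))
cv2.imwrite('pics/c6.png',np.vstack([cv2.imread('pics/c6.png'),np.hstack([r(t,90,180,210,270,(400,300)),cv2.resize(sc,(400,300))])]))
E
```

```text
13.975 [0.4802 0.0861 0.3134] [ 0.3138  0.9837 -0.5881]
```

View pics/c6.png

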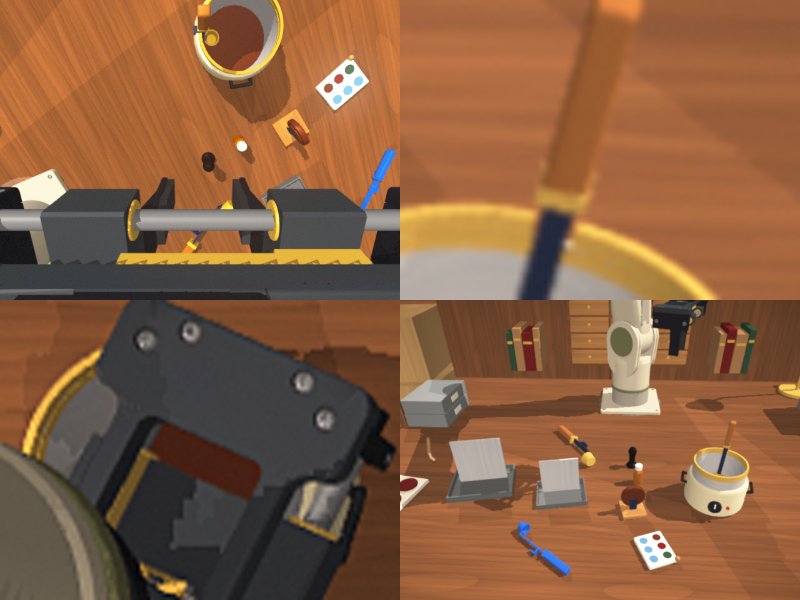

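The dipper hangs in the notch at the same height, bowl inside, and the bystanders are undisturbed. Handing in.

```bash
python3 -c "
from workcell import bot
print(bot.finish_job())"
```

```text
the job is handed in; nothing more can be done
None
```

The small brown dipper hangs by its hook in the notch of the brass rim ring, bowl inside and tip outside, released and handed in at about 14 s; peak contact force was about 10 N and the bystanders were left untouched.

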